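Sort the leftover weld-on fittings into their stock bins

TASK

The job is welded up: clear the five leftover fittings off the bench into the three blue stock bins, each into the bin that already holds its own kind (steel bungs with the bungs, hex nuts with the hex nuts, the red angle cleat with the red cleats). Set each one down on the bin's floor, not dropped, the same way up as it stands on the bench now and not lying on another part. Leave the C-clamp and the chipping hammer where they are.

Things in the scene. Friction and masses are not known exactly. Their poses are not given: they have to be found in the camera images.
- bung_a: Loose turned steel weld-on bung, a bright plain sleeve standing on its end: outside diameter 38 mm, through bore 24 mm, 38 mm tall, about 0.2 kg. Origin: centre of its underside; z up along the bore. Its twin is the other bung; the two are interchangeable.
- bung_b: Loose turned steel weld-on bung, a bright plain sleeve standing on its end: outside diameter 38 mm, through bore 24 mm, 38 mm tall, about 0.2 kg. Origin: centre of its underside; z up along the bore. Its twin is the other bung; the two are interchangeable.
- nut_a: Loose brass-coloured (yellow-plated) hex nut lying flat: 41 mm across flats, 47.3 mm across corners, 22 mm tall, bore 27 mm, about 0.16 kg. Origin: centre of its underside; z up along the bore; two of the flats face its +x and -x, the others every 60 degrees. Its twin is the other nut; the two are interchangeable.
- nut_b: Loose brass-coloured (yellow-plated) hex nut lying flat: 41 mm across flats, 47.3 mm across corners, 22 mm tall, bore 27 mm, about 0.16 kg. Origin: centre of its underside; z up along the bore; two of the flats face its +x and -x, the others every 60 degrees. Its twin is the other nut; the two are interchangeable.
- cleat: Loose red steel angle cleat, an L standing on one leg: foot 45 (x) by 45 (y) by 6 mm thick flat on the bench; upright leg 6 mm thick, 45 mm wide (y), along the foot's +x edge (x = +16.5 to +22.5 mm), its top 45 mm up. About 0.18 kg, centre of mass at x = +9, z = 13 mm. Origin: centre of the foot's underside; z up. Pinch it across its 45 mm width (along y) at about x = +11 mm.
- bin_bungs: Bung bin: blue plastic bin fixed to the bench, open on top, 190 (x) by 140 mm (y), walls 3 mm thick, 48 mm high, sides sloping down over the front 75 mm to a 28 mm lip at -x, facing the robot. Origin: centre of its underside; +x to its back, z up; inner floor 4 mm above the origin. Three bright steel bungs stand fast at its back; the floor from x = -90 to +40 mm is free to set down on.
- bin_nuts: Nut bin: blue plastic bin fixed to the bench, open on top, 190 (x) by 140 mm (y), walls 3 mm thick, 48 mm high, sides sloping down over the front 75 mm to a 28 mm lip at -x, facing the robot. Origin: centre of its underside; +x to its back, z up; inner floor 4 mm above the origin. Three brass-coloured hex nuts stand fast at its back; the floor from x = -90 to +40 mm is free to set down on.
- bin_cleats: Cleat bin: blue plastic bin fixed to the bench, open on top, 190 (x) by 140 mm (y), walls 3 mm thick, 48 mm high, sides sloping down over the front 75 mm to a 28 mm lip at -x, facing the robot. Origin: centre of its underside; +x to its back, z up; inner floor 4 mm above the origin. Two red angle cleats stand fast at its back; the floor from x = -90 to +40 mm is free to set down on.
- clamp: Bystander: loose dark iron C-clamp lying on its side, about 170 mm long (x) by 95 mm (y), 20 mm high, 0.6 kg. Origin: at bench level, within the clamp. Not to be moved.
- hammer: Bystander: loose chipping hammer lying flat, coil handle along its x (240 mm long over all), head at its +x end with a 150 mm wide chisel and pick along its y, 25 mm high, 0.45 kg. Origin: at bench level, under the middle of the length. Not to be moved.

How it is judged:
By the outcome, as a careful person would: the job done as asked, in the order asked, and still so for the second after the job is handed in, with the robot touching nothing.
It also fails if it takes over 131 s, if anything falls off the work surface, if the arm or the gripper's body presses on something with over 40 N, if the wrist force passes 120 N, or if a joint passes its speed limit or range.

ROBOT

A 7-joint arm with a two-finger parallel gripper is mounted at the origin on the work surface. World frame = base frame: x ahead of the robot, y to its left, z up, the work surface at z = 0. Lengths are in m, angles in rad, forces in N, time in s.
With the tool pointing down it reaches from about 0.4 to 0.875 m from the base axis. Payload 4.4 kg.
Tool frame: the origin (TCP) lies on the centre line of the jaws, within the pads' length; the fingertips stand 19 mm ahead of it and the grasp point (between the pads) is the TCP; z points along the fingers, y is the line along which they close (so a half turn about z gives the same grasp; the last joint's range is limited). The gripper opens to 85 mm and grips with 20 to 120 N. Pads are 22 mm wide; open, the fingers measure 114 mm over their backs; the gripper's body (76 mm by 85 mm) begins 54 mm behind the grasp point. The pads swing forward as they close: fully open they stand 13 mm farther back than shut.
Start: joints at [1.088, 0.628, 0.038, 1.517, -0.027, 0.996, -0.02], TCP at [0.263, -0.594, 0.25] pointing down, gripper open.
Joint ranges: [-3.06, 3.06], [-0.37, 2.12], [-1.25, 1.32], [0.18, 2.47], [-1.1, 4.24], [0.23, 1.98], [-2.94, 2.94]. Speed limits (rad/s): [2.57, 2.57, 3.14, 3.14, 3.14, 3.14, 3.14].

INTERFACE

Orientations are given as [roll, pitch, yaw] about the fixed x, y, z axes, in that order (R = Rz(yaw) Ry(pitch) Rx(roll)).
In Python, from plant import * gives the robot as it stands. The module is installed in compiled form; this text tells all that it offers.
- The arm moves only by the tool carry_out, never from a script. Its argument "deltas" is a list that holds one entry, the list of rows, each a list of 7 numbers: the shift along the tool's x, y, z each as a share of 0.3 m, from -1 to 1, then the turn, a rotation vector about the tool's x, y, z each as a share of 360 degrees, from -1 to 1, then the opening, from -1 (shut) to 1 (fully open). In form: [[[x, y, z, ax, ay, az, grip], ...]]. A call has 1 to 10 rows; each row shifts and turns the commanded pose from where the row before left it, along the tool's axes as they then stand; what a row does not reach is not made up. A row lasts 1/10 s, in which the tool goes at most 50 mm and 8.59 degrees, less where a joint would pass 70% of its speed; a pose out of reach is approached as far as the arm can. A call with a number of a shift or a turn outside -1 to 1 is refused whole. A call with a gripper value outside its range is refused whole. The fingers move at their own pace and stop on an object; "squeeze" is the grip in N (left out, the last holds). Time passes only in rows, so rows that do not move let the fingers close. It gives the time, the measured TCP pose, the force, the opening and the grip force at its end, in the units of the state.
- observe(): the state, without advancing time (a new reading comes with each control period).
- read_camera(name): name is "scene" or "top"; returns a dict with "frame" (384x512x3 uint8, red, green, blue), "depth" (384x512 float32, m along the optical axis (not along the pixel's ray), 0 where there is no reading), "camera_matrix" (3x3 intrinsics, pixels), "k1" (the pictures are not rectified: a ray, as slopes to the right and down, at radius r is drawn at 1 + k1 r^2 times it, then the intrinsics apply), "rvec" (rotation vector, rad) and "tvec" (3), from world to camera coordinates, as OpenCV has them. Camera axes: x right, y down, z forward; pixel columns grow to the right and rows downward; lengths in m; the calibration is good to about 2 mm. A picture is of the moment at which its call begins.
- sign_off(): hands the job in; it is judged then, once.
The state is a dict: "time": time; "qpos": joint angles; "qd": joint speeds; "joint_efforts": joint torques, N m; "ee_pos": TCP position; "tool_rot": TCP orientation; "force": force on the tool from outside, world axes, zero at the start; "moment": the same for the moment, N m; "gripper_width": opening from 0.0 (shut) to 1.0 (fully open); "finger_force": force on a finger pad.
Only numpy, scipy, OpenCV 4.12 (cv2) and the standard library are available. Lean on these libraries where they do the work, as an engineer would, in place of code of your own. Each camera call takes 0.05 s, during which the arm holds its last target. There are 200 camera calls.

## Working session

There is one attempt and no reset: what is moved stays moved. The work goes in short steps, Python scripts to look and compute and a tool call to move; the robot and the scene stay as the last step left them, time stands still between calls to the robot, and variables do not carry over. Pictures are saved under pics/ and viewed, at most 14 in all, crops included, and the job is handed in when it is done.

Besides the shell and the picture viewer there is one more tool, called after "Emit:" in YAML: its name, and indented under it one key for each argument. carry_out: Moves the arm, as the interface text tells. Shift numbers are shares of 0.3 m and turn numbers shares of 360 degrees, none past 1 either way. Its arguments: {"type":"object","properties":{"deltas":{"type":"array","items":{"type":"array","items":{"type":"array","items":{"type":"number","minimum":-1,"maximum":1}}}},"squeeze":{"type":"number"}},"required":["deltas"]}

```bash
mkdir -p pics; cat > h.py <<'E'
from plant import *
import numpy as np, cv2
def cam(n):
    c=read_camera(n); R=cv2.Rodrigues(np.array(c["rvec"],float))[0]; t=np.array(c["tvec"],float).ravel()
    K=np.array(c["camera_matrix"]); h,w=c["depth"].shape
    u,v=np.meshgrid(np.arange(w),np.arange(h))
    p=cv2.undistortPoints(np.stack([u,v],-1).reshape(-1,1,2).astype(float),K,None) if 0 else None
    x=(u-K[0,2])/K[0,0]; y=(v-K[1,2])/K[1,1]; rd=np.hypot(x,y); r=rd.copy()
    for _ in range(20): r=rd/(1+c["k1"]*r*r)
    s=1/(1+c["k1"]*r*r); d=c["depth"]
    P=np.stack([x*s*d,y*s*d,d],-1)
    W=(P-t)@R; W[d==0]=np.nan
    return c,W
E
python3 - <<'E'
from h import *
o=observe(); print({k:np.round(v,3).tolist() for k,v in o.items()})
for n in("top","scene"):
    c,W=cam(n); print(n,c["camera_matrix"],c["k1"],c["tvec"],np.nanmin(W.reshape(-1,3),0),np.nanmax(W.reshape(-1,3),0))
    cv2.imwrite(f"pics/{n}0.png",cv2.resize(c["frame"][:,:,::-1],None,fx=1.5,fy=1.5))
    np.savez(n+"0.npz",W=W,f=c["frame"])
    m=(W[...,2]>0.012)&(W[...,2]<0.1)
    k,l,s,ce=cv2.connectedComponentsWithStats(m.astype(np.uint8))
    for i in range(1,k):
        if s[i,4]>40:
            q=W[l==i]; print(i,s[i],np.round(q.min(0),3),np.round(q.max(0),3),c["frame"][l==i].mean(0).round())
E
```

```text
{'time': 0.0, 'qpos': [1.088, 0.629, 0.038, 1.518, -0.027, 0.996, -0.02], 'qd': [-0.001, -0.001, 0.001, -0.0, 0.0, 0.0, 0.002], 'joint_efforts': [0.0, -56.34, 1.226, -19.345, 0.011, 0.011, 0.0], 'ee_pos': [0.263, -0.594, 0.249], 'tool_rot': [-3.14, 0.0, 0.417], 'force': [-0.017, 0.797, -0.208], 'moment': [-0.021, 0.008, 0.025], 'finger_force': 0.0, 'gripper_width': 1.0}
top [[356.99498482   0.         262.79063668]
 [  0.         356.99498482 188.05750695]
 [  0.           0.           1.        ]] 0.00732856885292563 [0.0027579  0.53774107 0.93475582] [ 0.00617158 -1.32325593 -0.76956727] [1.79493861 1.55095303 0.13254681]
1 [ 271   68  164   26 1394] [ 0.846 -0.489  0.012] [0.919 0.    0.03 ] [109. 110. 111.]
2 [ 131   74   68   23 1336] [0.824 0.22  0.012] [0.892 0.421 0.059] [80. 81. 83.]
3 [   0   88   71   60 1958] [0.649 0.593 0.012] [0.828 0.811 0.073] [11. 11. 11.]
4 [ 160  109   59   73 1348] [0.56  0.153 0.012] [0.768 0.312 0.054] [39. 50. 75.]
5 [244 108  56  71 775] [ 0.57  -0.086  0.012] [0.777 0.075 0.055] [33. 40. 76.]
12 [ 316  120   58   73 1333] [ 0.535 -0.294  0.0
[... 2071 characters left out ...]
6 [ 239  182   89   82 1355] [ 0.575 -0.089  0.012] [0.781 0.074 0.056] [28. 36. 68.]
17 [199 184  17  16 145] [ 0.463 -0.149  0.012] [ 0.508 -0.104  0.026] [110.  93.  55.]
18 [ 383  184   62   52 1509] [0.825 0.218 0.012] [0.894 0.42  0.058] [93. 96. 97.]
19 [148 186  16  16 188] [ 0.397 -0.267  0.012] [ 0.437 -0.23   0.042] [77. 78. 79.]
21 [ 162  210   91   89 1559] [ 0.539 -0.299  0.012] [ 0.745 -0.138  0.055] [51. 58. 74.]
24 [ 50 221  61  53 937] [ 0.344 -0.528  0.012] [ 0.516 -0.427  0.026] [66. 68. 70.]
54 [   0  262   47  122 2839] [ 0.371 -0.738  0.012] [ 0.704 -0.661  0.042] [122.  59.  36.]
55 [ 165  281  178  103 2162] [ 0.848 -0.448  0.012] [0.922 0.    0.029] [113. 115. 116.]
```

View pics/top0.png

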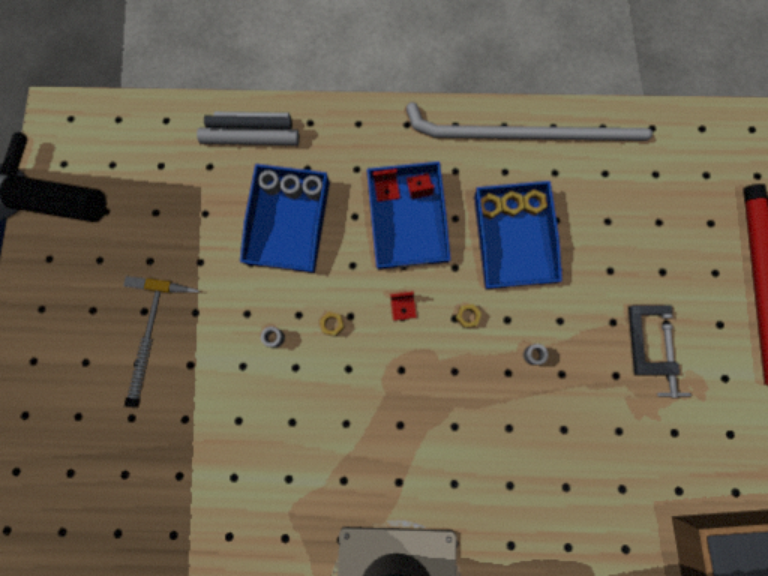

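View pics/scene0.png

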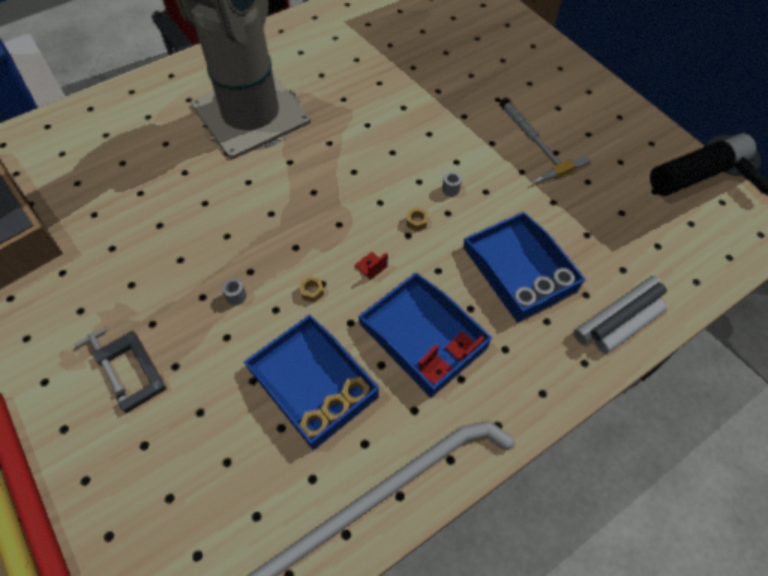

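```bash
python3 - <<'E'
from h import *
T=np.load("top0.npz"); S=np.load("scene0.npz")
# regions: name -> center, radius, z range
reg=dict(cleat=(.505,.002,.04,.02,.052),nutA=(.483,-.125,.034,.013,.03),nutB=(.463,.134,.034,.013,.03),bungB=(.436,.240,.03,.025,.046),bungA=(.414,-.247,.03,.025,.046),
 binL=(.665,.232,.13,.036,.056),binM=(.675,-.006,.13,.036,.056),binR=(.64,-.215,.13,.036,.056))
for n,(x,y,r,a,b) in reg.items():
    for cn,W in(("top",T["W"]),("scn",S["W"])):
        q=W.reshape(-1,3); q=q[(np.hypot(q[:,0]-x,q[:,1]-y)<r)&(q[:,2]>a)&(q[:,2]<b)]
        (cx,cy),(w,h),an=cv2.minAreaRect((q[:,:2]*1000).astype(np.float32))
        cc,rr=cv2.minEnclosingCircle((q[:,:2]*1000).astype(np.float32))
        print(n,cn,len(q),"rect",np.round([cx,cy,w,h,an],1),"circ",np.round([*cc,rr],1),"z95",np.round(np.percentile(q[:,2],[50,95])*1e3,1))
c,W=cam("top")
print("bench z med",np.nanmedian(W[200:240,230:340,2]),"scene",np.nanmedian(S["W"][190:200,215:240,2]))
# enlarged top crop of parts
f=cv2.resize(T["f"][190:250,165:370,::-1],None,fx=3.9,fy=3.9,interpolation=cv2.INTER_CUBIC)
f2=cv2.resize(S["f"][105:205,140:320,::-1],None,fx=3.5,fy=3.5,interpolation=cv2.INTER_CUBIC)
o=np.zeros((f.shape[0]+f2.shape[0],800,3),np.uint8); o[:f.shape[0],:f.shape[1]]=f; o[f.shape[0]:,:f2.shape[1]]=f2
cv2.imwrite("pics/crop0.png",o)
E
```

```text
cleat top 57 rect [516.3   2.    6.4  43.1   8.9] circ [516.8   2.1  21.7] z95 [43.9 47.2]
cleat scn 96 rect [520.2   0.9   7.7  46.    7.1] circ [521.7   1.1  23. ] z95 [37.2 46.7]
nutA top 127 rect [ 482.9 -123.7   40.5   46.1   70.5] circ [ 482.7 -124.3   23.1] z95 [21.1 24.2]
nutA scn 142 rect [ 485.5 -125.9   40.5   47.    72.4] circ [ 485.7 -125.6   23.5] z95 [21.4 24.8]
nutB top 124 rect [462.3 133.4  43.2  42.2   4.9] circ [461.7 133.7  22.9] z95 [21.  24.6]
nutB scn 122 rect [464.1 131.9  39.2  46.8  54.1] circ [464.5 132.3  23.7] z95 [20.7 25.2]
bungB top 107 rect [432.9 241.7  35.7  36.5  66.2] circ [433.2 242.2  18.9] z95 [36.6 40.6]
bungB scn 100 rect [437.6 239.5  36.   35.3  52.2] circ [437.9 239.   19.7] z95 [35.7 39.1]
bungA top 110 rect [ 411.9 -245.8   35.1   36.3    0.9] circ [ 412.7 -246.1   19.1] z95 [37.3 40.2]
bungA scn 138 rect [ 416.6 -248.8   37.8   35.8   12.8] circ [ 416.5 -249.3   19.6] z95 [36.4 40.1]
binL top 674 rect [671.3 232.  143.9 179.7  83.5] circ [671.5 231.1 111.9] z95 [43.1 51.9]
binL scn 770 rect [678.6 230.  144.9 171.4  84.1] circ [678.  230.5 109.1] z95 [42.7 51.7]
binM top 469 rect [680.   -5.3 181.9 142.6   6.9] circ [679.2  -5.1 112.5] z95 [48.2 52.3]
binM scn 613 rect [687.4  -6.4 173.8 143.4   6.3] circ [686.7  -8.2 110.4] z95 [48.2 52.3]
binR top 426 rect [ 648.7 -214.6  175.4  143.5    7.1] circ [ 648.7 -215.   110.7] z95 [48.1 52.4]
binR scn 482 rect [ 645.  -217.5  188.4  143.6    6.5] circ [ 650.4 -217.   111.1] z95 [49.3 52.7]
bench z med -0.00021143034410088426 scene -1.0194918804895507e-08
```

View pics/crop0.png

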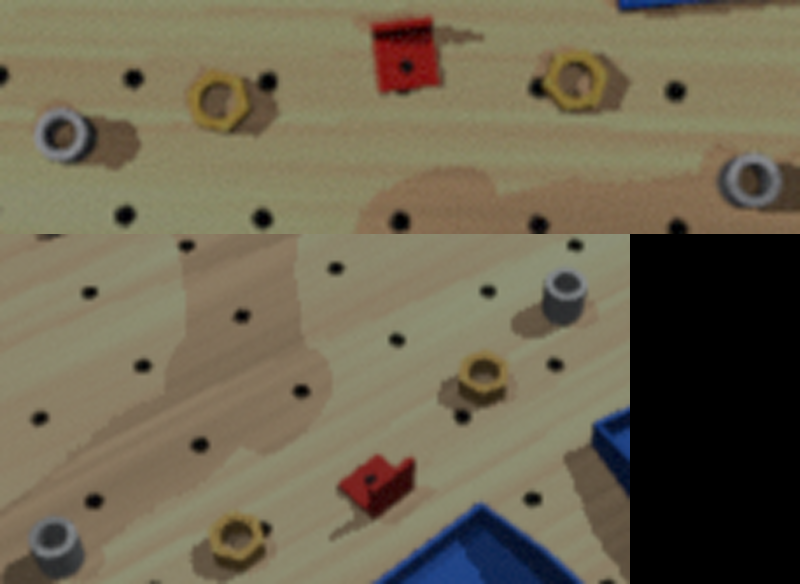

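The pictures show the bung bin at left (287,215 px in top view), the cleat bin in the middle (408,215) and the nut bin at right (518,235). The bungs are at (271,337) and (537,354), the nuts at (331,323) and (468,315), and the cleat at (403,305). All heights and sizes match the given ones to within a few mm.

```bash
cat > p.py <<'E'
from h import *
import sys
from scipy.spatial.transform import Rotation as Ro
def plan(x,y,z,yaw=None):
    o=observe(); r=o["tool_rot"]; R=Ro.from_euler("xyz",r).as_matrix(); p=np.array(o["ee_pos"])
    print("t %.1f"%o["time"],"pos",np.round(p,4),"rot",np.round(np.degrees(r),2),"w %.3f"%o["gripper_width"],"F",np.round(o["force"],1))
    R2=Ro.from_euler("xyz",[np.pi,0,np.radians(yaw)]).as_matrix() if yaw is not None else R
    print("turn share total",np.round(Ro.from_matrix(R.T@R2).as_rotvec()/(2*np.pi),4))
    d=np.array([x,y,z])-p
    print("shift after turn: share total",np.round(R2.T@d/.3,4),"mm %.0f"%(np.linalg.norm(d)*1e3))
if __name__=="__main__": plan(*map(float,sys.argv[1:]))
E
python3 - <<'E'
from h import *
T=np.load("top0.npz"); S=np.load("scene0.npz")
for n,x,y in(("nutA",.484,-.125),("nutB",.463,.133)):
    tot=0
    for d in(T,S):
        W=d["W"].reshape(-1,3); q=W[(np.hypot(W[:,0]-x,W[:,1]-y)<.034)&(W[:,2]>.015)&(W[:,2]<.03)][:,:2]*1e3
        a=np.radians(np.arange(0,180,2)); s=np.ptp(q@np.array([np.cos(a),np.sin(a)]),axis=0)
        tot=tot+s.reshape(3,30).mean(0)
        print(n,"min width at",np.arange(0,60,2)[s.reshape(3,30).mean(0).argmin()])
    print(np.round(tot/2,1))
E
python3 p.py .4145 -.2475 .12 -6
```

```text
nutA min width at 10
nutA min width at 12
[43.5 43.1 42.6 42.2 41.9 41.6 41.8 42.2 42.6 43.1 43.6 44.1 44.5 44.9
 45.3 45.5 45.7 45.9 46.  46.1 46.1 46.1 46.  45.8 45.6 45.4 45.  44.7
 44.3 43.9]
nutB min width at 48
nutB min width at 52
[43.7 44.2 44.5 44.9 45.2 45.4 45.6 45.7 45.8 45.8 45.7 45.6 45.5 45.2
 45.  44.8 44.5 44.2 43.9 43.5 43.1 42.7 42.3 42.1 41.9 41.9 42.1 42.4
 42.8 43.3]
t 0.1 pos [ 0.263  -0.5939  0.2496] rot [-179.91    0.     23.88] w 1.000 F [ 0.5 -0.3 -0.3]
turn share total [-0.0002  0.0001  0.083 ]
shift after turn: share total [ 0.3816 -1.2012  0.432 ] mm 400
```

Emit:
carry_out:
  deltas:
    - [[0,0,0,0,0,0.0166,1],[0,0,0,0,0,0.0166,1],[0,0,0,0,0,0.0166,1],[0,0,0,0,0,0.0166,1],[0,0,0,0,0,0.0166,1],[0.032,-0.1,0.02,0,0,0,1],[0.032,-0.1,0.02,0,0,0,1],[0.032,-0.1,0.02,0,0,0,1],[0.032,-0.1,0.02,0,0,0,1],[0.032,-0.1,0.02,0,0,0,1]]
  squeeze: 40

```text
time: 1.15
ee_pos: [0.3269, -0.4488, 0.2199]
tool_rot: [-3.141, 0.0, -0.105]
force: [0.7, 0.0, -0.5]
gripper_width: 1.001
finger_force: 0.0
```

Emit:
carry_out:
  deltas:
    - [[0.032,-0.1,0.02,0,0,0,1],[0.032,-0.1,0.02,0,0,0,1],[0.032,-0.1,0.02,0,0,0,1],[0.032,-0.1,0.02,0,0,0,1],[0.032,-0.1,0.02,0,0,0,1],[0.032,-0.1,0.02,0,0,0,1],[0.032,-0.1,0.02,0,0,0,1],[0,0,0,0,0,0,1]]

```text
time: 1.95
ee_pos: [0.4169, -0.2433, 0.1774]
tool_rot: [-3.138, 0.001, -0.097]
force: [-0.7, -0.5, 0.2]
gripper_width: 1.001
finger_force: 0.0
```

```bash
python3 p.py .4145 -.2475 .024 -6
python3 - <<'E'
from h import *
for n in("top","scene"):
    c,W=cam(n); q=W.reshape(-1,3); q=q[(np.hypot(q[:,0]-.4145,q[:,1]+.2475)<.09)&(q[:,2]>.13)&(q[:,2]<.2)]
    g=W.reshape(-1,3); g=g[(np.hypot(g[:,0]-.4145,g[:,1]+.2475)<.1)&(g[:,2]>.05)]
    print(n,len(q),g.min(0),g.max(0))
    cv2.imwrite(f"pics/{n}1.png",cv2.resize(c["frame"][120:280,120:400,::-1] if n=="scene" else c["frame"][150:290,270:450,::-1],(700,500)))
E
```

```text
t 1.9 pos [ 0.4169 -0.2433  0.1774] rot [-1.7979e+02  8.0000e-02 -5.5700e+00] w 1.001 F [-0.7 -0.5  0.2]
turn share total [-0.0006  0.0002  0.0012]
shift after turn: share total [-0.0064  0.0148  0.5113] mm 153
top 4 [ 0.3326689  -0.29696411  0.16955119] [ 0.4757803  -0.1587736   0.73612945]
scene 78 [ 0.36987798 -0.3201044   0.17210501] [ 0.47726266 -0.17551146  0.6015851 ]
```

View pics/scene1.png

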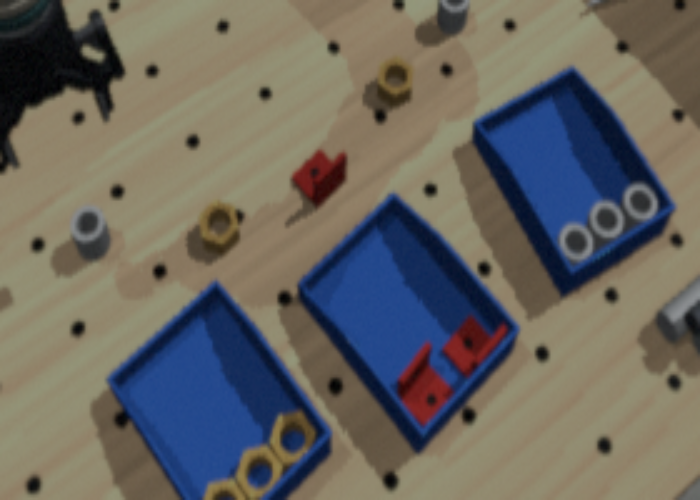

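The scene view shows the open gripper above bung A, which stands at about (90,232) in the crop; everything is untouched. Next: descend and grip.

Emit:
carry_out:
  deltas:
    - [[-0.003,0.007,0.07,0,0,0,1],[-0.003,0.008,0.07,0,0,0,1],[0,0,0.07,0,0,0,1],[0,0,0.07,0,0,0,1],[0,0,0.07,0,0,0,1],[0,0,0.06,0,0,0,1],[0,0,0.05,0,0,0,1],[0,0,0.03,0,0,0,1],[0,0,0.02,0,0,0,1],[0,0,0,0,0,0,1]]

```text
time: 3.05
ee_pos: [0.4127, -0.2537, 0.025]
tool_rot: [3.141, 0.001, -0.107]
force: [-0.4, 0.1, -0.5]
gripper_width: 1.001
finger_force: 0.0
```

Emit:
carry_out:
  deltas:
    - [[0,0,0,0,0,0,-1],[0,0,0,0,0,0,-1],[0,0,0,0,0,0,-1],[0,0,0,0,0,0,-1],[0,0,0,0,0,0,-1],[0,0,0,0,0,0,-1],[0,0,0,0,0,0,-1],[0,0,0,0,0,0,-1]]

```text
time: 3.85
ee_pos: [0.4134, -0.2522, 0.0261]
tool_rot: [-3.141, -0.0, -0.104]
force: [0.3, 3.4, 5.5]
gripper_width: 0.435
finger_force: 39.6
```

```bash
python3 p.py .4145 -.2475 .13 -6
```

```text
t 3.9 pos [ 0.4134 -0.2522  0.0261] rot [-1.7995e+02 -1.0000e-02 -5.9700e+00] w 0.435 F [0.3 3.4 5.5]
turn share total [-0.0001 -0.      0.0001]
shift after turn: share total [ 0.002  -0.0159 -0.3463] mm 104
```

Emit:
carry_out:
  deltas:
    - [[0,0,-0.03,0,0,0,-1],[0,0,-0.06,0,0,0,-1],[0,0,-0.08,0,0,0,-1],[0,0,-0.08,0,0,0,-1],[0,0,-0.08,0,0,0,-1],[0,0,-0.03,0,0,0,-1],[0,0,0,0,0,0,-1]]

```text
time: 4.55
ee_pos: [0.414, -0.2532, 0.1347]
tool_rot: [3.14, -0.002, -0.105]
force: [0.1, 0.2, -2.2]
gripper_width: 0.43
finger_force: 40.3
```

```bash
python3 p.py .678 .231 .13 -6
```

```text
t 4.5 pos [ 0.414  -0.2532  0.1347] rot [ 1.7994e+02 -1.4000e-01 -6.0000e+00] w 0.430 F [ 0.1  0.2 -2.2]
turn share total [ 0.0002 -0.0004  0.    ]
shift after turn: share total [ 0.7065 -1.6972  0.0157] mm 552
```

Emit:
carry_out:
  deltas:
    - [[0.042,-0.1,0,0,0,0,-1],[0.042,-0.1,0,0,0,0,-1],[0.042,-0.1,0,0,0,0,-1],[0.042,-0.1,0,0,0,0,-1],[0.042,-0.1,0,0,0,0,-1],[0.042,-0.1,0,0,0,0,-1],[0.042,-0.1,0,0,0,0,-1],[0.042,-0.1,0,0,0,0,-1],[0.042,-0.1,0,0,0,0,-1],[0.042,-0.1,0,0,0,0,-1]]

```text
time: 5.55
ee_pos: [0.5695, 0.0336, 0.1318]
tool_rot: [3.141, 0.003, -0.105]
force: [-0.3, -0.8, -1.7]
gripper_width: 0.432
finger_force: 40.5
```

Emit:
carry_out:
  deltas:
    - [[0.042,-0.1,0,0,0,0,-1],[0.042,-0.1,0,0,0,0,-1],[0.042,-0.1,0,0,0,0,-1],[0.042,-0.1,0,0,0,0,-1],[0.042,-0.1,0,0,0,0,-1],[0.042,-0.1,0,0,0,0,-1],[0.034,-0.097,0,0,0,0,-1],[0,0,0,0,0,0,-1],[0,0,0,0,0,0,-1]]

```text
time: 6.45
ee_pos: [0.6759, 0.2318, 0.131]
tool_rot: [3.14, 0.003, -0.103]
force: [-0.5, -0.4, -2.7]
gripper_width: 0.429
finger_force: 40.6
```

```bash
python3 p.py .678 .231 .032 -6
python3 - <<'E'
from h import *
# bung underside height and where, seen by both cameras
for n in("top","scene"):
    c,W=cam(n); q=W.reshape(-1,3); q=q[(np.hypot(q[:,0]-.678,q[:,1]-.231)<.08)&(q[:,2]>.065)&(q[:,2]<.3)]
    if len(q): print(n,len(q),"zmin",np.round(np.sort(q[:,2])[:5],3),q[q[:,2]<.125].mean(0).round(3))
    if n=="scene": cv2.imwrite("pics/scene2.png",cv2.resize(c["frame"][60:260,200:460,::-1],None,fx=3,fy=3))
E
```

```text
t 6.5 pos [0.6759 0.2318 0.131 ] rot [179.92   0.2   -5.91] w 0.429 F [-0.5 -0.4 -2.7]
turn share total [0.0002 0.0006 0.0002]
shift after turn: share total [0.0073 0.002  0.3299] mm 99
top 973 zmin [0.107 0.107 0.107 0.108 0.108] [0.664 0.23  0.117]
scene 1336 zmin [0.106 0.106 0.106 0.108 0.108] [0.687 0.223 0.117]
```

View pics/scene2.png

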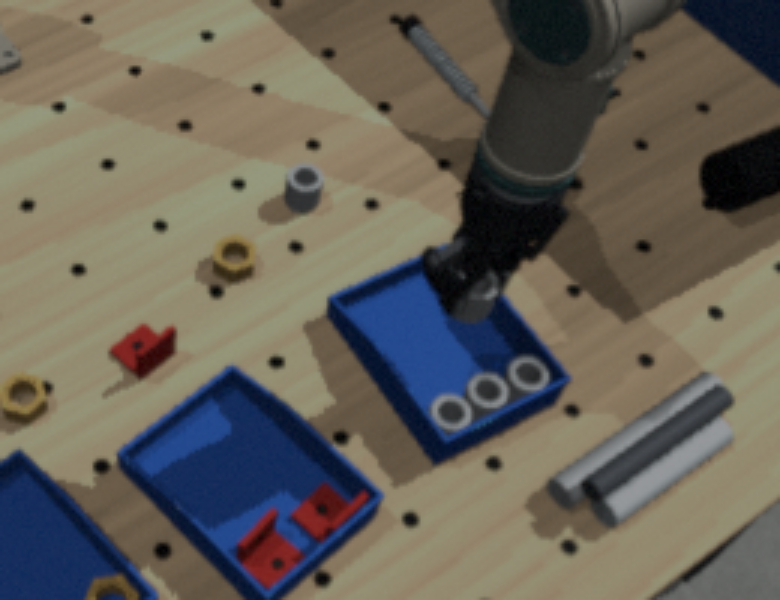

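The bung is held upright above the bin, at (470,300) px, with its underside about 25 mm below the TCP. I'll lower it, slowing toward the end.

Emit:
carry_out:
  deltas:
    - [[0.004,0,0.05,0,0,0,-1],[0.003,0.002,0.06,0,0,0,-1],[0,0,0.06,0,0,0,-1],[0,0,0.06,0,0,0,-1],[0,0,0.05,0,0,0,-1],[0,0,0.03,0,0,0,-1],[0,0,0.01,0,0,0,-1],[0,0,0.004,0,0,0,-1],[0,0,0,0,0,0,-1]]

```text
time: 7.45
ee_pos: [0.6797, 0.2307, 0.0369]
tool_rot: [-3.141, -0.001, -0.105]
force: [0.3, 0.1, -1.4]
gripper_width: 0.433
finger_force: 40.6
```

Emit:
carry_out:
  deltas:
    - [[0,0,0.003,0,0,0,-1],[0,0,0.003,0,0,0,-1],[0,0,0,0,0,0,-1]]

```text
time: 7.75
ee_pos: [0.6793, 0.2307, 0.0348]
tool_rot: [-3.141, -0.0, -0.105]
force: [-0.1, 0.0, -2.3]
gripper_width: 0.435
finger_force: 40.6
```

Emit:
carry_out:
  deltas:
    - [[0,0,0.004,0,0,0,-1],[0,0,0.004,0,0,0,-1],[0,0,0.003,0,0,0,-1],[0,0,0,0,0,0,-1]]

```text
time: 8.15
ee_pos: [0.679, 0.2306, 0.0309]
tool_rot: [3.142, 0.001, -0.105]
force: [-0.1, -0.2, -1.5]
gripper_width: 0.43
finger_force: 40.6
```

Emit:
carry_out:
  deltas:
    - [[0,0,0.003,0,0,0,-1],[0,0,0,0,0,0,-1]]

```text
time: 8.35
ee_pos: [0.6792, 0.2306, 0.0303]
tool_rot: [-3.141, 0.0, -0.105]
force: [-0.5, -0.0, -1.2]
gripper_width: 0.437
finger_force: 40.7
```

Emit:
carry_out:
  deltas:
    - [[0,0,0.003,0,0,0,-1],[0,0,0,0,0,0,-1]]

```text
time: 8.55
ee_pos: [0.6792, 0.2306, 0.0303]
tool_rot: [-3.141, 0.0, -0.105]
force: [-1.3, -0.4, 4.6]
gripper_width: 0.428
finger_force: 41.2
```

Emit:
carry_out:
  deltas:
    - [[0,0,0.003,0,0,0,-1],[0,0,0,0,0,0,-1]]

```text
time: 8.75
ee_pos: [0.6792, 0.2306, 0.0302]
tool_rot: [-3.141, 0.0, -0.105]
force: [-4.8, -0.7, 9.9]
gripper_width: 0.434
finger_force: 41.8
```

Emit:
carry_out:
  deltas:
    - [[0,0,-0.004,0,0,0,0.4],[0,0,0,0,0,0,0.4],[0,0,0,0,0,0,0.4],[0,0,0,0,0,0,0.4],[0,0,-0.02,0,0,0,0.4],[0,0,-0.05,0,0,0,0.4],[0,0,-0.07,0,0,0,0.4],[0,0,-0.07,0,0,0,0.4],[0,0,-0.07,0,0,0,0.4],[0,0,0,0,0,0,0.4]]

```text
time: 9.75
ee_pos: [0.682, 0.2311, 0.1187]
tool_rot: [-3.138, -0.007, -0.105]
force: [1.3, -0.3, 0.2]
gripper_width: 0.698
finger_force: 0.0
```

```bash
python3 p.py .435 .2405 .13 -6; python3 - <<'E'
from h import *
for n in("top","scene"):
    c,W=cam(n); q=W.reshape(-1,3); q=q[(np.hypot(q[:,0]-.678,q[:,1]-.231)<.028)&(q[:,2]>.03)&(q[:,2]<.06)]
    if len(q): print(n,len(q),np.round(np.median(q,0),3),q.max(0))
E
```

```text
t 9.8 pos [0.682  0.2311 0.1187] rot [-179.82   -0.4    -6.  ] w 0.698 F [ 1.3 -0.3  0.2]
turn share total [-0.0005 -0.0011 -0.    ]
shift after turn: share total [-0.822   0.0549 -0.0377] mm 247
top 98 [0.676 0.23  0.041] [0.69528628 0.24713622 0.04619736]
scene 114 [0.683 0.228 0.04 ] [0.70064098 0.24790345 0.04502557]
```

Emit:
carry_out:
  deltas:
    - [[-0.1,0.007,0,0,0,0,1],[-0.1,0.007,0,0,0,0,1],[-0.1,0.007,0,0,0,0,1],[-0.1,0.007,0,0,0,0,1],[-0.1,0.007,0,0,0,0,1],[-0.1,0.007,0,0,0,0,1],[-0.1,0.007,0,0,0,0,1],[-0.1,0.006,0,0,0,0,1],[-0.022,0,0,0,0,0,1],[0,0,0,0,0,0,1]]

```text
time: 10.85
ee_pos: [0.431, 0.2402, 0.1134]
tool_rot: [3.141, 0.002, -0.103]
force: [1.1, 0.7, -0.3]
gripper_width: 1.002
finger_force: 0.0
```

```bash
python3 p.py .435 .2405 .025 -6
```

```text
t 10.8 pos [0.431  0.2402 0.1134] rot [ 1.7997e+02  1.0000e-01 -5.9200e+00] w 1.002 F [ 1.1  0.7 -0.3]
turn share total [0.0001 0.0003 0.0002]
shift after turn: share total [ 0.0132 -0.0025  0.2948] mm 89
```

Emit:
carry_out:
  deltas:
    - [[0.013,-0.002,0.04,0,0,0,1],[0,0,0.06,0,0,0,1],[0,0,0.06,0,0,0,1],[0,0,0.06,0,0,0,1],[0,0,0.05,0,0,0,1],[0,0,0.02,0,0,0,1],[0,0,0.004,0,0,0,1],[0,0,0,0,0,0,1],[0,0,0,0,0,0,-1],[0,0,0,0,0,0,-1]]

```text
time: 11.85
ee_pos: [0.4366, 0.2405, 0.0261]
tool_rot: [-3.141, -0.001, -0.105]
force: [0.1, -0.2, -0.1]
gripper_width: 0.686
finger_force: 0.0
```

Emit:
carry_out:
  deltas:
    - [[0,0,0,0,0,0,-1],[0,0,0,0,0,0,-1],[0,0,0,0,0,0,-1],[0,0,0,0,0,0,-1],[0,0,0,0,0,0,-1],[0,0,0,0,0,0,-1]]

```text
time: 12.45
ee_pos: [0.4365, 0.2407, 0.0263]
tool_rot: [-3.14, -0.001, -0.104]
force: [-0.7, 0.7, 5.7]
gripper_width: 0.434
finger_force: 39.7
```

Emit:
carry_out:
  deltas:
    - [[0,0,-0.03,0,0,0,-1],[0,0,-0.06,0,0,0,-1],[0,0,-0.08,0,0,0,-1],[0,0,-0.08,0,0,0,-1],[0,0,-0.05,0,0,0,-1],[0,0,0,0,0,0,-1]]

```text
time: 13.05
ee_pos: [0.437, 0.2406, 0.1175]
tool_rot: [-3.139, -0.003, -0.105]
force: [0.7, 0.3, -2.2]
gripper_width: 0.432
finger_force: 40.5
```

```bash
python3 p.py .618 .237 .115 -6
```

```text
t 13.1 pos [0.437  0.2406 0.1175] rot [-1.7987e+02 -1.6000e-01 -5.9900e+00] w 0.432 F [ 0.7  0.3 -2.2]
turn share total [-0.0004 -0.0004  0.    ]
shift after turn: share total [ 0.6012 -0.051   0.0084] mm 181
```

Emit:
carry_out:
  deltas:
    - [[0.06,-0.008,0,0,0,0,-1],[0.1,-0.008,0,0,0,0,-1],[0.1,-0.008,0,0,0,0,-1],[0.1,-0.008,0,0,0,0,-1],[0.1,-0.008,0,0,0,0,-1],[0.1,-0.008,0,0,0,0,-1],[0.041,-0.003,0,0,0,0,-1],[0,0,0,0,0,0,-1],[0,0,0,0,0,0,-1]]

```text
time: 13.95
ee_pos: [0.6153, 0.2363, 0.1141]
tool_rot: [3.141, 0.004, -0.105]
force: [-0.2, 0.2, -1.9]
gripper_width: 0.432
finger_force: 40.5
```

```bash
python3 p.py .618 .237 .0305 -6
```

```text
t 13.9 pos [0.6153 0.2363 0.1141] rot [179.95   0.21  -6.01] w 0.432 F [-0.2  0.2 -1.9]
turn share total [ 0.0001  0.0006 -0.    ]
shift after turn: share total [ 0.0087 -0.0034  0.2785] mm 84
```

Emit:
carry_out:
  deltas:
    - [[0,-0.003,0.04,0,0,0,-1],[0,0,0.06,0,0,0,-1],[0,0,0.06,0,0,0,-1],[0,0,0.06,0,0,0,-1],[0,0,0.03,0,0,0,-1],[0,0,0.012,0,0,0,-1],[0,0,0.004,0,0,0,-1],[0,0,0,0,0,0,-1],[0,0,0,0,0,0,-1]]

```text
time: 14.85
ee_pos: [0.6177, 0.2376, 0.0365]
tool_rot: [-3.141, -0.001, -0.105]
force: [-0.8, -0.3, -3.1]
gripper_width: 0.435
finger_force: 40.5
```

Emit:
carry_out:
  deltas:
    - [[0,0,0.003,0,0,0,-1],[0,0,0.003,0,0,0,-1],[0,0,0,0,0,0,-1]]

```text
time: 15.15
ee_pos: [0.6171, 0.2375, 0.034]
tool_rot: [-3.141, 0.0, -0.105]
force: [0.0, 0.5, -2.2]
gripper_width: 0.436
finger_force: 40.5
```

Emit:
carry_out:
  deltas:
    - [[0,0,0.004,0,0,0,-1],[0,0,0.004,0,0,0,-1],[0,0,0.003,0,0,0,-1],[0,0,0,0,0,0,-1]]

```text
time: 15.55
ee_pos: [0.6171, 0.2374, 0.0305]
tool_rot: [-3.142, 0.0, -0.105]
force: [0.1, 0.2, -2.0]
gripper_width: 0.432
finger_force: 40.7
```

Emit:
carry_out:
  deltas:
    - [[0,0,0.003,0,0,0,-1],[0,0,0,0,0,0,-1]]

```text
time: 15.75
ee_pos: [0.6171, 0.2374, 0.0304]
tool_rot: [-3.141, 0.0, -0.105]
force: [-1.8, -0.2, 4.6]
gripper_width: 0.434
finger_force: 41.1
```

Emit:
carry_out:
  deltas:
    - [[0,0,-0.002,0,0,0,0.4],[0,0,0,0,0,0,0.4],[0,0,0,0,0,0,0.4],[0,0,0,0,0,0,0.4],[0,0,-0.02,0,0,0,0.4],[0,0,-0.05,0,0,0,0.4],[0,0,-0.07,0,0,0,0.4],[0,0,-0.07,0,0,0,0.4],[0,0,-0.07,0,0,0,0.4],[0,0,0,0,0,0,0.4]]

```text
time: 16.75
ee_pos: [0.6197, 0.238, 0.1188]
tool_rot: [-3.138, -0.006, -0.105]
force: [-0.2, -0.2, -0.3]
gripper_width: 0.7
finger_force: 0.0
```

```bash
python3 p.py .463 .1325 .11 20; python3 - <<'E'
from h import *
for n in("top","scene"):
    c,W=cam(n); q=W.reshape(-1,3)
    for x,y in((.618,.237),(.679,.230)):
        a=q[(np.hypot(q[:,0]-x,q[:,1]-y)<.028)&(q[:,2]>.03)&(q[:,2]<.06)]
        if len(a): print(n,len(a),np.round(np.median(a,0),3),a.max(0))
E
```

```text
t 16.8 pos [0.6197 0.238  0.1188] rot [-179.81   -0.37   -6.01] w 0.700 F [-0.2 -0.2 -0.3]
turn share total [-0.0003 -0.0011 -0.0722]
shift after turn: share total [-0.6113  0.1518  0.0294] mm 189
top 101 [0.612 0.238 0.041] [0.63158205 0.25660309 0.04529463]
top 39 [0.689 0.232 0.041] [0.69515833 0.24652252 0.04406427]
scene 112 [0.618 0.235 0.04 ] [0.63600375 0.25433051 0.04461232]
scene 115 [0.683 0.227 0.04 ] [0.69990101 0.24815136 0.04422462]
```

Emit:
carry_out:
  deltas:
    - [[0,0,0,0,0,-0.018,1],[0,0,0,0,0,-0.018,1],[0,0,0,0,0,-0.018,1],[0,0,0,0,0,-0.018,1],[-0.1,0.025,0,0,0,0,1],[-0.1,0.025,0,0,0,0,1],[-0.1,0.025,0,0,0,0,1],[-0.1,0.025,0,0,0,0,1],[-0.1,0.025,0,0,0,0,1],[-0.1,0.025,0,0,0,0,1]]

```text
time: 17.85
ee_pos: [0.4615, 0.133, 0.1138]
tool_rot: [-3.141, 0.002, 0.348]
force: [0.3, -0.4, 0.4]
gripper_width: 0.996
finger_force: 0.0
```

Emit:
carry_out:
  deltas:
    - [[0,0,0,0,0,0,1],[0,0,0,0,0,0,1]]

```text
time: 18.05
ee_pos: [0.4629, 0.1335, 0.1141]
tool_rot: [-3.141, 0.001, 0.347]
force: [0.6, 0.7, 0.2]
gripper_width: 1.001
finger_force: 0.0
```

```bash
python3 p.py .463 .1325 .02 20
```

```text
t 18.1 pos [0.4629 0.1335 0.1141] rot [-1.7998e+02  5.0000e-02  1.9890e+01] w 1.001 F [0.6 0.7 0.2]
turn share total [-0.0001  0.0001 -0.0003]
shift after turn: share total [-0.001   0.0033  0.3137] mm 94
```

Emit:
carry_out:
  deltas:
    - [[0,0.003,0.04,0,0,0,1],[0,0,0.06,0,0,0,1],[0,0,0.06,0,0,0,1],[0,0,0.06,0,0,0,1],[0,0,0.06,0,0,0,1],[0,0,0.025,0,0,0,1],[0,0,0.008,0,0,0,1],[0,0,0,0,0,0,1],[0,0,0,0,0,0,-1],[0,0,0,0,0,0,-1]]

```text
time: 19.05
ee_pos: [0.4639, 0.1332, 0.0203]
tool_rot: [-3.141, -0.0, 0.348]
force: [-0.3, -0.2, 0.5]
gripper_width: 0.691
finger_force: 0.0
```

Emit:
carry_out:
  deltas:
    - [[0,0,0,0,0,0,-1],[0,0,0,0,0,0,-1],[0,0,0,0,0,0,-1],[0,0,0,0,0,0,-1],[0,0,0,0,0,0,-1],[0,0,0,0,0,0,-1]]

```text
time: 19.65
ee_pos: [0.4639, 0.1331, 0.0208]
tool_rot: [-3.141, -0.0, 0.348]
force: [-0.2, 1.2, 4.9]
gripper_width: 0.467
finger_force: 41.2
```

Emit:
carry_out:
  deltas:
    - [[0,0,-0.03,0,0,0,-1],[0,0,-0.06,0,0,0,-1],[0,0,-0.08,0,0,0,-1],[0,0,-0.08,0,0,0,-1],[0,0,-0.07,0,0,0,-1],[0,0,0,0,0,0,-1]]

```text
time: 20.25
ee_pos: [0.4649, 0.1333, 0.1188]
tool_rot: [3.141, -0.004, 0.348]
force: [0.7, -0.6, -1.4]
gripper_width: 0.474
finger_force: 40.8
```

```bash
python3 p.py .653 -.215 .115 7
python3 - <<'E'
from h import *
c,W=cam("scene"); cv2.imwrite("pics/scene3.png",cv2.resize(c["frame"][90:240,180:380,::-1],None,fx=3.5,fy=3.5))
E
```

```text
t 20.2 pos [0.4649 0.1333 0.1188] rot [179.99  -0.24  19.92] w 0.474 F [ 0.7 -0.6 -1.4]
turn share total [-0.0001 -0.0007  0.0359]
shift after turn: share total [0.4807 1.2286 0.0128] mm 396
```

View pics/scene3.png

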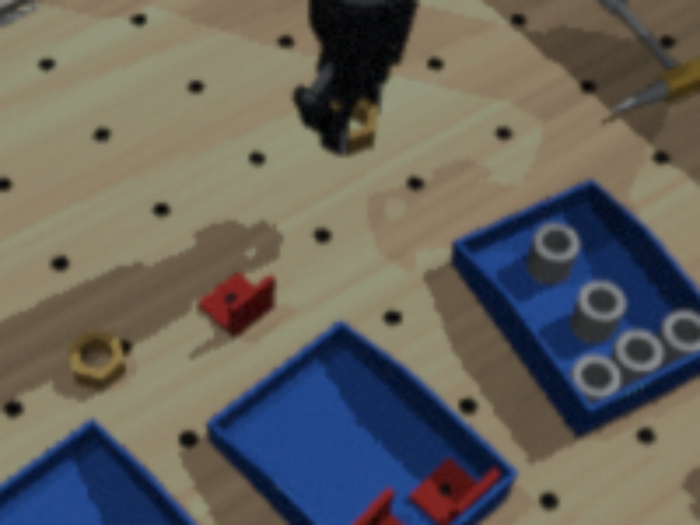

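Both bungs stand upright in the bin, at (553,250) and (598,310) px, and the nut is gripped across its flats at (358,125). I'll carry it to the nut bin.

Emit:
carry_out:
  deltas:
    - [[0,0,0,0,0,0.018,-1],[0,0,0,0,0,0.018,-1],[0.02,0.05,0,0,0,0,-1],[0.04,0.1,0,0,0,0,-1],[0.04,0.1,0,0,0,0,-1],[0.04,0.1,0,0,0,0,-1],[0.04,0.1,0,0,0,0,-1],[0.04,0.1,0,0,0,0,-1],[0.04,0.1,0,0,0,0,-1],[0.04,0.1,0,0,0,0,-1]]

```text
time: 21.3
ee_pos: [0.5796, -0.0805, 0.1148]
tool_rot: [-3.14, 0.003, 0.121]
force: [-0.1, -0.2, -1.7]
gripper_width: 0.471
finger_force: 40.8
```

Emit:
carry_out:
  deltas:
    - [[0.04,0.1,0,0,0,0,-1],[0.04,0.1,0,0,0,0,-1],[0.04,0.1,0,0,0,0,-1],[0.04,0.1,0,0,0,0,-1],[0.03,0.08,0,0,0,0,-1],[0.03,0,0,0,0,0,-1],[0,0,0,0,0,0,-1],[0,0,0,0,0,0,-1]]

```text
time: 22.1
ee_pos: [0.6623, -0.2123, 0.1148]
tool_rot: [-3.139, 0.003, 0.123]
force: [0.0, -0.2, -0.8]
gripper_width: 0.466
finger_force: 40.8
```

```bash
python3 p.py .653 -.215 .025 7
python3 - <<'E'
from h import *
for n in("top","scene"):
    c,W=cam(n); q=W.reshape(-1,3); q=q[(np.hypot(q[:,0]-.653,q[:,1]+.215)<.05)&(q[:,2]>.065)&(q[:,2]<.13)]
    if len(q): print(n,len(q),"zmin",np.round(np.sort(q[:,2])[:8],3))
E
```

```text
t 22.1 pos [ 0.6623 -0.2123  0.1148] rot [-1.7983e+02  1.5000e-01  7.0400e+00] w 0.466 F [ 0.  -0.2 -0.8]
turn share total [-0.0005  0.0004  0.0001]
shift after turn: share total [-0.032   0.005   0.2994] mm 90
scene 214 zmin [0.093 0.094 0.095 0.096 0.096 0.096 0.097 0.097]
```

Emit:
carry_out:
  deltas:
    - [[-0.032,0.005,0,0,0,0,-1],[0,0,0.04,0,0,0,-1],[0,0,0.06,0,0,0,-1],[0,0,0.06,0,0,0,-1],[0,0,0.06,0,0,0,-1],[0,0,0.04,0,0,0,-1],[0,0,0.015,0,0,0,-1],[0,0,0.006,0,0,0,-1],[0,0,0,0,0,0,-1],[0,0,0,0,0,0,-1]]

```text
time: 23.2
ee_pos: [0.6544, -0.2173, 0.0329]
tool_rot: [3.141, -0.001, 0.121]
force: [-0.4, -0.5, -1.3]
gripper_width: 0.473
finger_force: 40.8
```

Emit:
carry_out:
  deltas:
    - [[0,0,0.003,0,0,0,-1],[0,0,0.003,0,0,0,-1],[0,0,0,0,0,0,-1]]

```text
time: 23.5
ee_pos: [0.6539, -0.217, 0.0304]
tool_rot: [-3.141, 0.0, 0.122]
force: [0.4, -0.6, -2.0]
gripper_width: 0.469
finger_force: 40.8
```

Emit:
carry_out:
  deltas:
    - [[0,0,0.005,0,0,0,-1],[0,0,0.005,0,0,0,-1],[0,0,0.004,0,0,0,-1],[0,0,0,0,0,0,-1]]

```text
time: 23.9
ee_pos: [0.6536, -0.217, 0.0257]
tool_rot: [-3.141, 0.001, 0.121]
force: [-0.4, 0.4, -1.1]
gripper_width: 0.468
finger_force: 40.8
```

Emit:
carry_out:
  deltas:
    - [[0,0,0.003,0,0,0,-1],[0,0,0,0,0,0,-1]]

```text
time: 24.1
ee_pos: [0.6537, -0.2171, 0.025]
tool_rot: [-3.141, 0.001, 0.121]
force: [-0.4, -0.5, -1.6]
gripper_width: 0.469
finger_force: 40.8
```

Emit:
carry_out:
  deltas:
    - [[0,0,0.003,0,0,0,-1],[0,0,0,0,0,0,-1]]

```text
time: 24.3
ee_pos: [0.6538, -0.2171, 0.0249]
tool_rot: [-3.141, 0.0, 0.121]
force: [-2.4, 0.7, 4.2]
gripper_width: 0.472
finger_force: 41.3
```

Emit:
carry_out:
  deltas:
    - [[0,0,0.002,0,0,0,-1],[0,0,0,0,0,0,-1]]

```text
time: 24.5
ee_pos: [0.6538, -0.2171, 0.0249]
tool_rot: [-3.141, 0.0, 0.121]
force: [-3.2, 0.9, 7.9]
gripper_width: 0.466
finger_force: 41.9
```

Emit:
carry_out:
  deltas:
    - [[0,0,-0.003,0,0,0,0.45],[0,0,0,0,0,0,0.45],[0,0,0,0,0,0,0.45],[0,0,0,0,0,0,0.45],[0,0,-0.02,0,0,0,0.45],[0,0,-0.05,0,0,0,0.45],[0,0,-0.08,0,0,0,0.45],[0,0,-0.08,0,0,0,0.45],[0,0,-0.07,0,0,0,0.45],[0,0,0,0,0,0,0.45]]

```text
time: 25.5
ee_pos: [0.6563, -0.2184, 0.1195]
tool_rot: [3.138, -0.007, 0.121]
force: [-0.0, 0.7, 0.2]
gripper_width: 0.727
finger_force: 0.0
```

```bash
python3 p.py .484 -.125 .11 -19; python3 - <<'E'
from h import *
for n in("top","scene"):
    c,W=cam(n); q=W.reshape(-1,3)
    for x,y in((.653,-.216),):
        a=q[(np.hypot(q[:,0]-x,q[:,1]-y)<.03)&(q[:,2]>.015)&(q[:,2]<.06)]
        if len(a): print(n,len(a),np.round(np.median(a,0),3),a.max(0))
E
```

```text
t 25.5 pos [ 0.6563 -0.2184  0.1195] rot [179.8   -0.38   6.96] w 0.727 F [-0.   0.7  0.2]
turn share total [ 0.0003 -0.0012  0.0721]
shift after turn: share total [-0.6445 -0.1073  0.0316] mm 196
scene 179 [ 0.655 -0.219  0.025] [ 0.67744016 -0.19820524  0.02966052]
```

Nut 1 lies flat, with its top at 25 mm on the 4 mm floor. On to nut A.

Emit:
carry_out:
  deltas:
    - [[0,0,0,0,0,0.018,1],[0,0,0,0,0,0.018,1],[0,0,0,0,0,0.018,1],[0,0,0,0,0,0.018,1],[-0.1,-0.017,0,0,0,0,1],[-0.1,-0.017,0,0,0,0,1],[-0.1,-0.017,0,0,0,0,1],[-0.1,-0.017,0,0,0,0,1],[-0.1,-0.017,0,0,0,0,1],[-0.1,-0.017,0,0,0,0,1]]

```text
time: 26.6
ee_pos: [0.4917, -0.1288, 0.114]
tool_rot: [3.141, 0.002, -0.331]
force: [1.3, 0.6, 0.1]
gripper_width: 1.0
finger_force: 0.0
```

Emit:
carry_out:
  deltas:
    - [[-0.035,0,0,0,0,0,1],[0,0,0,0,0,0,1],[0,0,0,0,0,0,1]]

```text
time: 26.9
ee_pos: [0.4851, -0.1271, 0.1147]
tool_rot: [3.141, -0.002, -0.331]
force: [0.7, -1.0, -0.5]
gripper_width: 1.002
finger_force: 0.0
```

```bash
python3 p.py .484 -.125 .02 -19
```

```text
t 26.9 pos [ 0.4851 -0.1271  0.1147] rot [ 1.7997e+02 -9.0000e-02 -1.8970e+01] w 1.002 F [ 0.7 -1.  -0.5]
turn share total [ 0.0001 -0.0002  0.0001]
shift after turn: share total [-0.0056 -0.0053  0.3156] mm 95
```

Emit:
carry_out:
  deltas:
    - [[-0.006,-0.005,0.04,0,0,0,1],[0,0,0.06,0,0,0,1],[0,0,0.06,0,0,0,1],[0,0,0.06,0,0,0,1],[0,0,0.06,0,0,0,1],[0,0,0.025,0,0,0,1],[0,0,0.01,0,0,0,1],[0,0,0,0,0,0,1],[0,0,0,0,0,0,-1],[0,0,0,0,0,0,-1]]

```text
time: 27.9
ee_pos: [0.4829, -0.1243, 0.0208]
tool_rot: [-3.142, -0.001, -0.331]
force: [0.4, 1.1, -0.6]
gripper_width: 0.689
finger_force: 0.0
```

Emit:
carry_out:
  deltas:
    - [[0,0,0,0,0,0,-1],[0,0,0,0,0,0,-1],[0,0,0,0,0,0,-1],[0,0,0,0,0,0,-1],[0,0,0,0,0,0,-1],[0,0,0,0,0,0,-1]]

```text
time: 28.5
ee_pos: [0.4828, -0.1242, 0.0209]
tool_rot: [-3.141, -0.001, -0.331]
force: [-0.1, 0.6, 5.3]
gripper_width: 0.47
finger_force: 40.6
```

Emit:
carry_out:
  deltas:
    - [[0,0,-0.03,0,0,0,-1],[0,0,-0.06,0,0,0,-1],[0,0,-0.08,0,0,0,-1],[0,0,-0.08,0,0,0,-1],[0,0,-0.07,0,0,0,-1],[0,0,0,0,0,0,-1]]

```text
time: 29.1
ee_pos: [0.4838, -0.1246, 0.1187]
tool_rot: [-3.141, -0.004, -0.331]
force: [0.3, -0.4, -1.3]
gripper_width: 0.47
finger_force: 41.2
```

```bash
python3 p.py .593 -.222 .115 7
```

```text
t 29.1 pos [ 0.4838 -0.1246  0.1187] rot [-179.98   -0.25  -18.95] w 0.470 F [ 0.3 -0.4 -1.3]
turn share total [ 0.0001 -0.0007 -0.0721]
shift after turn: share total [0.3217 0.3666 0.0124] mm 146
```

Emit:
carry_out:
  deltas:
    - [[0,0,0,0,0,-0.018,-1],[0,0,0,0,0,-0.018,-1],[0,0,0,0,0,-0.018,-1],[0,0,0,0,0,-0.018,-1],[0.06,0.07,0,0,0,0,-1],[0.07,0.08,0,0,0,0,-1],[0.07,0.08,0,0,0,0,-1],[0.07,0.08,0,0,0,0,-1],[0.05,0.057,0,0,0,0,-1],[0,0,0,0,0,0,-1]]

```text
time: 30.1
ee_pos: [0.5926, -0.2248, 0.1153]
tool_rot: [3.139, -0.001, 0.12]
force: [-0.6, -0.3, -1.5]
gripper_width: 0.47
finger_force: 41.1
```

Emit:
carry_out:
  deltas:
    - [[0,0,0,0,0,0,-1],[0,0,0,0,0,0,-1]]

```text
time: 30.3
ee_pos: [0.5897, -0.2205, 0.1153]
tool_rot: [-3.139, 0.002, 0.122]
force: [-0.2, 0.2, -1.5]
gripper_width: 0.471
finger_force: 41.1
```

```bash
python3 p.py .593 -.222 .025 7
```

```text
t 30.3 pos [ 0.5897 -0.2205  0.1153] rot [-1.7987e+02  1.4000e-01  6.9900e+00] w 0.471 F [-0.2  0.2 -1.5]
turn share total [-0.0004  0.0004 -0.    ]
shift after turn: share total [0.0103 0.0061 0.301 ] mm 90
```

Emit:
carry_out:
  deltas:
    - [[0.008,0.003,0.04,0,0,0,-1],[0,0,0.06,0,0,0,-1],[0,0,0.06,0,0,0,-1],[0,0,0.06,0,0,0,-1],[0,0,0.04,0,0,0,-1],[0,0,0.015,0,0,0,-1],[0,0,0.006,0,0,0,-1],[0,0,0.004,0,0,0,-1],[0,0,0.004,0,0,0,-1],[0,0,0,0,0,0,-1]]

```text
time: 31.3
ee_pos: [0.5938, -0.2226, 0.0299]
tool_rot: [3.141, -0.0, 0.121]
force: [1.0, -0.3, -2.0]
gripper_width: 0.47
finger_force: 41.1
```

Emit:
carry_out:
  deltas:
    - [[0,0,0.004,0,0,0,-1],[0,0,0.004,0,0,0,-1],[0,0,0,0,0,0,-1]]

```text
time: 31.6
ee_pos: [0.5934, -0.2224, 0.0269]
tool_rot: [-3.141, 0.0, 0.121]
force: [0.2, -0.9, -2.0]
gripper_width: 0.468
finger_force: 41.1
```

Emit:
carry_out:
  deltas:
    - [[0,0,0.004,0,0,0,-1],[0,0,0.003,0,0,0,-1],[0,0,0,0,0,0,-1]]

```text
time: 31.9
ee_pos: [0.5935, -0.2225, 0.025]
tool_rot: [-3.141, 0.0, 0.121]
force: [-0.8, 0.9, -0.1]
gripper_width: 0.468
finger_force: 41.2
```

Emit:
carry_out:
  deltas:
    - [[0,0,0.003,0,0,0,-1],[0,0,0,0,0,0,-1]]

```text
time: 32.1
ee_pos: [0.5935, -0.2225, 0.0249]
tool_rot: [-3.141, 0.0, 0.121]
force: [-1.7, 0.5, 7.4]
gripper_width: 0.464
finger_force: 42.0
```

Emit:
carry_out:
  deltas:
    - [[0,0,-0.003,0,0,0,0.45],[0,0,0,0,0,0,0.45],[0,0,0,0,0,0,0.45],[0,0,0,0,0,0,0.45],[0,0,-0.02,0,0,0,0.45],[0,0,-0.05,0,0,0,0.45],[0,0,-0.08,0,0,0,0.45],[0,0,-0.08,0,0,0,0.45],[0,0,-0.07,0,0,0,0.45],[0,0,0,0,0,0,0.45]]

```text
time: 33.1
ee_pos: [0.5958, -0.2237, 0.1193]
tool_rot: [3.138, -0.006, 0.121]
force: [1.6, -1.0, 0.2]
gripper_width: 0.727
finger_force: 0.0
```

```bash
python3 p.py .510 .0005 .115 8; python3 - <<'E'
from h import *
fr=[]
for n in("top","scene"):
    c,W=cam(n); q=W.reshape(-1,3)
    for x,y,r,z0,z1 in((.653,-.216,.03,.015,.06),(.593,-.222,.03,.015,.06),(.505,.002,.04,.02,.052),(.505,.002,.04,.035,.052),(.505,.002,.04,.003,.052)):
        a=q[(np.hypot(q[:,0]-x,q[:,1]-y)<r)&(q[:,2]>z0)&(q[:,2]<z1)]
        if len(a): print(n,len(a),np.round(np.median(a,0),3),a.max(0),cv2.minAreaRect((a[:,:2]*1e3).astype(np.float32)))
E
```

```text
t 33.1 pos [ 0.5958 -0.2237  0.1193] rot [179.81  -0.34   6.95] w 0.727 F [ 1.6 -1.   0.2]
turn share total [ 0.0005 -0.0009 -0.0029]
shift after turn: share total [-0.1791 -0.7799  0.0144] mm 240
scene 181 [ 0.656 -0.219  0.025] [ 0.67772874 -0.19812973  0.03083008] ((655.1331787109375, -218.71731567382812), (41.09292984008789, 45.258384704589844), 33.23491668701172)
scene 176 [ 0.598 -0.224  0.025] [ 0.62033591 -0.20254928  0.02927802] ((596.9451904296875, -224.35760498046875), (41.526214599609375, 44.040794372558594), 37.30595397949219)
scene 94 [ 0.522 -0.     0.037] [0.5263485  0.02341501 0.04932358] ((520.7946166992188, 0.6324443817138672), (8.085969924926758, 45.675323486328125), 7.531667709350586)
scene 56 [ 0.521 -0.002  0.043] [0.52561531 0.02294994 0.04932358] ((520.8690795898438, 0.34130859375), (7.706242084503174, 45.15631103515625), 9.015562057495117)
scene 241 [ 0.519 -0.004  0.009] [0.53303403 0.024813   0.04932358] ((501.2760314941406, -6.742523193359375), (62.978214263916016, 61.1148681640625), 3.4360756874084473)
```

Emit:
carry_out:
  deltas:
    - [[0,0,0,0,0,-0.003,1],[-0.022,-0.1,0,0,0,0,1],[-0.022,-0.1,0,0,0,0,1],[-0.022,-0.1,0,0,0,0,1],[-0.022,-0.1,0,0,0,0,1],[-0.022,-0.1,0,0,0,0,1],[-0.022,-0.1,0,0,0,0,1],[-0.022,-0.1,0,0,0,0,1],[-0.022,-0.08,0,0,0,0,1],[0,0,0,0,0,0,1]]

```text
time: 34.2
ee_pos: [0.506, 0.0061, 0.1138]
tool_rot: [-3.138, 0.005, 0.147]
force: [0.7, 0.5, 0.5]
gripper_width: 1.0
finger_force: 0.0
```

Emit:
carry_out:
  deltas:
    - [[0,0,0,0,0,0,1],[0,0,0,0,0,0,1]]

```text
time: 34.4
ee_pos: [0.5088, 0.0007, 0.1147]
tool_rot: [3.141, 0.0, 0.139]
force: [-0.6, -1.2, 0.5]
gripper_width: 1.004
finger_force: 0.0
```

```bash
python3 p.py .510 .001 .023 8
```

```text
t 34.4 pos [0.5088 0.0007 0.1147] rot [1.7996e+02 3.0000e-02 7.9800e+00] w 1.004 F [-0.6 -1.2  0.5]
turn share total [ 0.0001  0.0001 -0.    ]
shift after turn: share total [ 0.0042 -0.0005  0.3057] mm 92
```

Emit:
carry_out:
  deltas:
    - [[0.004,0,0.04,0,0,0,1],[0,0,0.06,0,0,0,1],[0,0,0.06,0,0,0,1],[0,0,0.06,0,0,0,1],[0,0,0.05,0,0,0,1],[0,0,0.025,0,0,0,1],[0,0,0.015,0,0,0,1],[0,0,0,0,0,0,1],[0,0,0,0,0,0,-1],[0,0,0,0,0,0,-1]]

```text
time: 35.4
ee_pos: [0.5101, 0.002, 0.0225]
tool_rot: [3.142, -0.001, 0.14]
force: [-0.6, -0.0, -0.1]
gripper_width: 0.689
finger_force: 0.0
```

Emit:
carry_out:
  deltas:
    - [[0,0,0,0,0,0,-1],[0,0,0,0,0,0,-1],[0,0,0,0,0,0,-1],[0,0,0,0,0,0,-1],[0,0,0,0,0,0,-1],[0,0,0,0,0,0,-1]]

```text
time: 36.0
ee_pos: [0.5103, 0.0019, 0.0228]
tool_rot: [3.141, -0.001, 0.14]
force: [-0.7, 0.7, 6.5]
gripper_width: 0.521
finger_force: 41.5
```

Emit:
carry_out:
  deltas:
    - [[0,0,-0.02,0,0,0,-1],[0,0,-0.06,0,0,0,-1],[0,0,-0.08,0,0,0,-1],[0,0,-0.08,0,0,0,-1],[0,0,-0.07,0,0,0,-1],[0,0,0,0,0,0,-1]]

```text
time: 36.6
ee_pos: [0.5111, 0.0021, 0.1173]
tool_rot: [3.141, -0.004, 0.141]
force: [-0.3, 0.9, -1.6]
gripper_width: 0.516
finger_force: 42.0
```

```bash
python3 p.py .665 -.008 .115 7
python3 - <<'E'
from h import *
c,W=cam("scene"); cv2.imwrite("pics/scene4.png",cv2.resize(c["frame"][100:300,160:380,::-1],None,fx=2.9,fy=2.9))
E
```

```text
t 36.6 pos [0.5111 0.0021 0.1173] rot [179.98  -0.24   8.06] w 0.516 F [-0.3  0.9 -1.6]
turn share total [ 0.     -0.0007  0.0029]
shift after turn: share total [0.505  0.096  0.0078] mm 154
```

View pics/scene4.png

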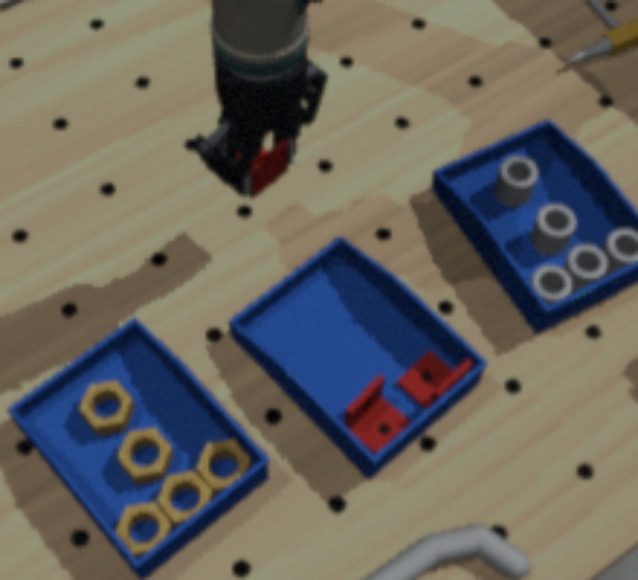

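Four parts sit flat in their bins: nuts at (105,408) and (145,455), bungs at (517,180) and (555,228). The cleat is held upright at (268,168) px.

Emit:
carry_out:
  deltas:
    - [[0,0,0,0,0,0.003,-1],[0.05,0.01,0,0,0,0,-1],[0.09,0.018,0,0,0,0,-1],[0.1,0.018,0,0,0,0,-1],[0.1,0.018,0,0,0,0,-1],[0.1,0.018,0,0,0,0,-1],[0.055,0.01,0,0,0,0,-1],[0,0,0,0,0,0,-1],[0,0,0,0,0,0,-1]]

```text
time: 37.55
ee_pos: [0.6587, -0.0075, 0.113]
tool_rot: [-3.141, 0.004, 0.121]
force: [-0.4, -0.2, -1.1]
gripper_width: 0.523
finger_force: 41.8
```

```bash
python3 p.py .663 -.008 .0268 7
python3 - <<'E'
from h import *
c,W=cam("scene"); q=W.reshape(-1,3); q=q[(np.hypot(q[:,0]-.67,q[:,1]+.008)<.05)&(q[:,2]>.06)&(q[:,2]<.14)]
print(len(q),np.round(np.sort(q[:,2])[:8],3))
E
```

```text
t 37.5 pos [ 0.6587 -0.0075  0.113 ] rot [-179.95    0.25    6.92] w 0.523 F [-0.4 -0.2 -1.1]
turn share total [-0.0001  0.0007 -0.0002]
shift after turn: share total [0.014  0.0035 0.2874] mm 86
204 [0.089 0.09  0.09  0.091 0.091 0.093 0.093 0.095]
```

Emit:
carry_out:
  deltas:
    - [[0.004,0.003,0.04,0,0,0,-1],[0,0,0.06,0,0,0,-1],[0,0,0.06,0,0,0,-1],[0,0,0.06,0,0,0,-1],[0,0,0.03,0,0,0,-1],[0,0,0.014,0,0,0,-1],[0,0,0.006,0,0,0,-1],[0,0,0.004,0,0,0,-1],[0,0,0,0,0,0,-1],[0,0,0,0,0,0,-1]]

```text
time: 38.6
ee_pos: [0.6622, -0.0082, 0.0334]
tool_rot: [-3.142, -0.001, 0.122]
force: [0.0, 0.1, -1.9]
gripper_width: 0.514
finger_force: 41.8
```

Emit:
carry_out:
  deltas:
    - [[0,0,0.004,0,0,0,-1],[0,0,0.004,0,0,0,-1],[0,0,0,0,0,0,-1]]

```text
time: 38.9
ee_pos: [0.6616, -0.0081, 0.0302]
tool_rot: [-3.141, 0.001, 0.121]
force: [0.0, 0.1, -0.9]
gripper_width: 0.517
finger_force: 41.8
```

Emit:
carry_out:
  deltas:
    - [[0,0,0.005,0,0,0,-1],[0,0,0.004,0,0,0,-1],[0,0,0,0,0,0,-1]]

```text
time: 39.2
ee_pos: [0.6615, -0.0081, 0.0273]
tool_rot: [-3.141, 0.001, 0.121]
force: [0.7, -0.7, -1.2]
gripper_width: 0.52
finger_force: 41.8
```

Emit:
carry_out:
  deltas:
    - [[0,0,0.003,0,0,0,-1],[0,0,0,0,0,0,-1]]

```text
time: 39.4
ee_pos: [0.6618, -0.0082, 0.0269]
tool_rot: [-3.141, 0.0, 0.121]
force: [0.4, 0.3, -0.5]
gripper_width: 0.517
finger_force: 41.9
```

Emit:
carry_out:
  deltas:
    - [[0,0,0.003,0,0,0,-1],[0,0,0,0,0,0,-1]]

```text
time: 39.6
ee_pos: [0.6618, -0.0081, 0.0268]
tool_rot: [-3.141, 0.0, 0.121]
force: [-1.8, 0.5, 6.7]
gripper_width: 0.518
finger_force: 42.8
```

Emit:
carry_out:
  deltas:
    - [[0,0,-0.003,0,0,0,0.55],[0,0,0,0,0,0,0.55],[0,0,0,0,0,0,0.55],[0,0,0,0,0,0,0.55],[0,0,-0.02,0,0,0,0.55],[0,0,-0.05,0,0,0,0.55],[0,0,-0.08,0,0,0,0.55],[0,0,-0.08,0,0,0,0.55],[0,0,-0.08,0,0,0,0.55],[0,0,-0.08,0,0,0,0.55]]

```text
time: 40.6
ee_pos: [0.662, -0.0083, 0.1461]
tool_rot: [3.141, -0.001, 0.121]
force: [-0.3, 0.8, -0.8]
gripper_width: 0.775
finger_force: 0.0
```

Emit:
carry_out:
  deltas:
    - [[-0.1,0,-0.05,0,0,0,0.55],[-0.1,0,-0.05,0,0,0,0.55],[-0.1,0,-0.05,0,0,0,0.55],[-0.1,0,-0.05,0,0,0,0.55],[-0.1,0,0,0,0,0,0.55],[-0.05,0,0,0,0,0,0.55],[0,0,0,0,0,0,0.55],[0,0,0,0,0,0,0.55],[0,0,0,0,0,0,0.55],[0,0,0,0,0,0,0.55]]

```text
time: 41.6
ee_pos: [0.4991, -0.0281, 0.2038]
tool_rot: [3.141, -0.0, 0.122]
force: [0.3, -0.1, 0.6]
gripper_width: 0.775
finger_force: 0.0
```

```bash
python3 - <<'E'
from h import *
for n in("top","scene"):
    c,W=cam(n); q=W.reshape(-1,3)
    for m,x,y,r,z0 in(("nut",.653,-.216,.03,.015),("nut",.593,-.222,.03,.015),("bung",.679,.230,.028,.03),("bung",.618,.237,.028,.03),("cleat",.671,-.007,.028,.02),("clamp",.43,-.478,.12,.012),("ham",.42,.467,.14,.012)):
        a=q[(np.hypot(q[:,0]-x,q[:,1]-y)<r)&(q[:,2]>z0)&(q[:,2]<.06)]
        if len(a): print(n,m,len(a),np.round(a.mean(0),3),np.round(a.min(0),3),np.round(a.max(0),3))
    if n=="scene": cv2.imwrite("pics/scene5.png",cv2.resize(c["frame"][110:310,160:400,::-1],None,fx=3,fy=3))
E
```

```text
top nut 135 [ 0.651 -0.216  0.024] [ 0.628 -0.238  0.016] [ 0.675 -0.196  0.029]
top nut 134 [ 0.593 -0.221  0.025] [ 0.57  -0.241  0.015] [ 0.616 -0.2    0.03 ]
top bung 100 [0.677 0.23  0.04 ] [0.659 0.212 0.031] [0.695 0.247 0.045]
top bung 103 [0.613 0.237 0.04 ] [0.595 0.219 0.031] [0.631 0.256 0.046]
top clamp 831 [ 0.434 -0.467  0.018] [ 0.344 -0.528  0.012] [ 0.51  -0.428  0.025]
top ham 681 [0.443 0.48  0.018] [0.301 0.392 0.012] [0.543 0.538 0.027]
scene nut 175 [ 0.656 -0.219  0.025] [ 0.631 -0.24   0.015] [ 0.678 -0.198  0.03 ]
scene nut 175 [ 0.598 -0.224  0.024] [ 0.575 -0.245  0.015] [ 0.619 -0.203  0.029]
scene bung 118 [0.683 0.227 0.039] [0.664 0.209 0.03 ] [0.701 0.25  0.047]
scene bung 110 [0.618 0.234 0.039] [0.599 0.217 0.03 ] [0.636 0.255 0.047]
scene cleat 98 [ 0.673 -0.011  0.04 ] [ 0.666 -0.031  0.021] [0.678 0.013 0.053]
scene clamp 952 [ 0.443 -0.469  0.019] [ 0.345 -0.526  0.012] [ 0.515 -0.427  0.025]
scene ham 443 [0.454 0.478 0.018] [0.301 0.394 0.012] [0.549 0.535 0.029]
```

View pics/scene5.png

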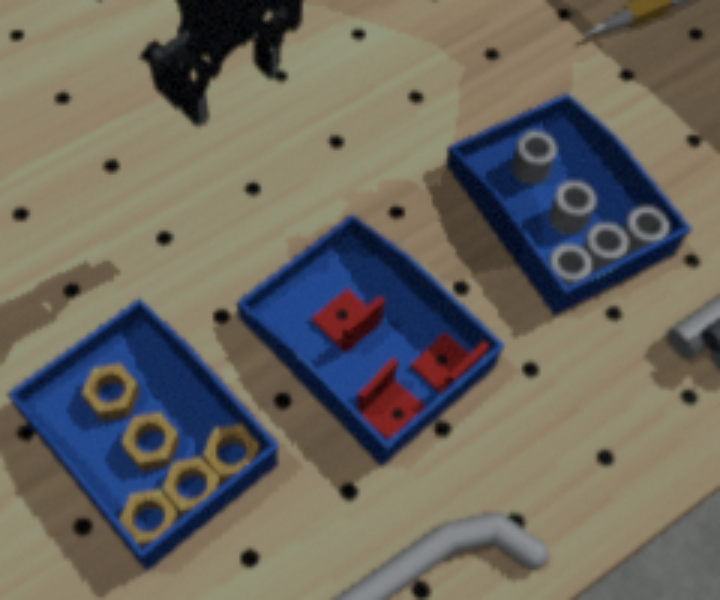

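All five parts sit flat and clear of one another: nuts at (110,390) and (150,440), the cleat at (348,318), bungs at (535,155) and (573,205). The clamp and hammer extents are unchanged. Handing the job in.

```bash
python3 -c "from plant import *; print(sign_off())"
```

```text
the job is handed in; nothing more can be done
None
```

All five fittings are in their matching bins, each set down on the bin floor the same way up as on the bench and clear of other parts; the clamp and hammer were not moved, and the job was handed in at about 42 s.

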